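# Seat the stencil plate on the marking jig's pins

## Task

The blue-rimmed stencil plate for marking wine-case panels lies propped up on the two brass pins of the wooden marking jig, a little short of its place. Nudge it sideways and away from the robot with the fingers until its two round holes drop over the two pins and it lies flat on the board, then take the hand away. Only push it: do not lift it, and leave everything else on the desk where it is.

Things in the scene. Friction and masses are not known exactly. Their poses are not given: they have to be found in the camera images.
- jig_board: Dark wooden board of the marking jig, fixed, 200 (x) x 220 (y) x 10 mm high. Origin at the centre of its underside, on the desk; x points to its far edge, y to its left, z up. A thin pale case panel is let into its top between the pins (flush). Two brass pins stand on it.
- pin_left (a point): Foot of the left brass pin's axis, on the board's top face, at (30, +55, 10) mm in the board's frame. The pin is 10 mm thick and stands 10 mm above the board, the upper 5 mm being a round (half-ball) nose. Axes as the board's.
- pin_right (a point): The same for the right pin, at (30, -55, 10) mm in the board's frame.
- jig_seat (a point): Point on the board's top face where the middle of the plate's underside lies when it is seated, at (15, 0, 10) mm in the board's frame. Axes as the board's; the seated plate is square to the board. The plate starts 20 to 36 mm short of it along the board's x, up to 16 mm to the left or right, turned up to 0.13 rad.
- stencil_plate: Loose stencil plate, 130 (x) x 170 (y) mm, 0.22 to 0.40 kg: aluminium floor 4 mm thick with cut-out windows and a bent-up blue rim 4 mm thick all round, 18 mm high from the underside. Origin at the centre of its underside; x to its far edge, y to its left, z up. It starts tilted about 5 degrees, near edge on the board, far part on the pins' tops. It slides when its rim is pushed with 1 to 6 N.
- hole_left (a point): Middle of the plate's left round hole at the underside, at (15, +55, 0) mm in the plate's frame; the hole is 15 mm wide and goes through.
- hole_right (a point): The same for the right hole, at (15, -55, 0) mm in the plate's frame.
- plate_front (a point): Middle of the near edge of the plate's underside, (-65, 0, 0) mm in the plate's frame.
- plate_back (a point): Middle of the far edge of the plate's underside, (+65, 0, 0) mm in the plate's frame.
- stapler: black stapler, 30 x 176 x 38 mm, near the front edge of the desk. Origin at the centre of its underside. Not to be disturbed.
- calculator: black desk calculator, 148 x 98 x 18 mm, far left of the jig. Origin at the centre of its underside. Not to be disturbed.
- glue_stick: blue and yellow glue stick standing upright, 28 mm across, 84 mm high, right of the jig. Origin at the centre of its underside. Not to be disturbed.
- order_book: green order book, 70 x 149 x 19 mm, at the front edge right of the middle. Origin at the centre of its underside. Not to be disturbed.

How it is judged:
By the outcome, as a careful person would: the job done as asked, in the order asked, and still so for the second after the job is handed in, with the robot touching nothing.
It also fails if it takes over 58 s, if anything falls off the work surface, if the arm or the gripper's body presses on something with over 40 N, if the wrist force passes 120 N, or if a joint passes its speed limit or range.

## Robot

A 6-joint arm with a two-finger parallel gripper is mounted at the origin on a cart in front of the work surface, level with it; the furniture and walls round the work are solid. World frame = base frame: x ahead of the robot, y to its left, z up, the work surface at z = 0. Lengths are in m, angles in degrees, forces in N, time in s.
With the tool pointing down it reaches from about 0.35 to 0.875 m from the base axis. Payload 4.2 kg.
Tool frame: the origin (TCP) lies on the front face of the gripper's body, between the roots of the fingers; the fingertips stand finger_overhang ahead of it and the grasp point (between the pads) lies 51 mm ahead of it (finger_overhang is the distance from the TCP to the fingertips, in m); z points along the fingers, y is the line along which they close (so a half turn about z gives the same grasp; the last joint's range is limited). The gripper opens to 87 mm and grips with 3 to 60 N. Pads are 19 mm wide; open, the fingers measure 117 mm over their backs; the gripper's body (75 mm by 190 mm) begins 51 mm behind the grasp point.
Start: joints at [87.353, 22.042, 0.453, 0, -68.411, -14.817], TCP at [0.188, 0.596, 0.292] pointing down, gripper open.
Joint ranges: [-179.83, 179.83], [-69.29, 118.12], [-61.27, 80.66], [-181.25, 117.63], [-171.15, -9.14], [-177.46, 177.46]. Speed limits (degrees/s): [159.86, 159.86, 180, 180, 180, 180].

## Interface

Orientations are given as a 3x3 rotation matrix whose columns are the frame's x, y, z axes.
In Python, from station import sense, capture, camera_model, finish_job, finger_overhang gives the robot as it stands. The module is installed in compiled form; this text tells all that it offers.
- The arm moves only by the tool jog_arm, never from a script. Its argument "rows" is a list that holds one entry, the list of rows, each a list of 4 numbers: the shift along the tool's x, y, z in m, then the turn about the tool's z in rad. A call has 1 to 20 rows; each row shifts and turns the commanded pose from where the row before left it, along the tool's axes as they then stand; what a row does not reach is not made up. A row lasts 1/8 s, in which the tool goes at most 62.5 mm and 10.7 degrees, less where a joint would pass 70% of its speed; a pose out of reach is approached as far as the arm can. A call is refused whole if a number of a shift passes 0.0625 or a number of a turn 0.188, either way. A call with a gripper value outside its range is refused whole. "claw" is the opening, from 0 (shut) to 1 (fully open), set as the call begins (left out, the last holds). The fingers move at their own pace and stop on an object; the grip force is fixed at half the most. Time passes only in rows, so rows that do not move let the fingers close. It gives the time, the measured TCP pose, the force, the opening and the grip force at its end, in the units of the state.
- sense(): the state, without advancing time (a new reading comes with each control period).
- capture(name): name is "side" or "top" or "wrist"; returns the picture (420x560x3 uint8, red, green, blue); there is no depth.
- camera_model(name): a dict with "fovy" (degrees; the focal length in pixels is half the picture's height over the tangent of half this angle, whatever the lens; pixels are square), "cx", "cy" (the principal point, pixels), "k1" (the pictures are not rectified: a ray, as slopes to the right and down, at radius r is drawn at 1 + k1 r^2 times it, then the intrinsics apply), "eye" and "rotation" of the camera in the world. Camera axes: x right, y down, z forward; pixel columns grow to the right and rows downward; lengths in m; the calibration is good to about 2 mm. A picture is of the moment at which its call begins: read the wrist's pose just before it. camera_model takes no time and is no camera call; for the wrist camera it gives the pose at the moment of the call.
- finish_job(): hands the job in; it is judged then, once.
The state is a dict: "time_s": time; "joints": joint angles; "joint_velocities": joint speeds; "effort": joint torques, N m; "tcp_pos": TCP position; "ee_rot": TCP orientation; "wrist_force": force on the tool from outside, world axes, zero at the start; "moment": the same for the moment, N m; "gripper_width": opening from 0.0 (shut) to 1.0 (fully open); "gripper_force": force on a finger pad.
Only numpy, scipy, OpenCV 4.12 (cv2) and the standard library are available. Lean on these libraries where they do the work, as an engineer would, in place of code of your own. Each camera call takes 0.05 s, during which the arm holds its last target. There are 200 camera calls.

## Working session

There is one attempt and no reset: what is moved stays moved. The work goes in short steps, Python scripts to look and compute and a tool call to move; the robot and the scene stay as the last step left them, time stands still between calls to the robot, and variables do not carry over. Pictures are saved under pics/ and viewed, at most 10 in all, crops included, and the job is handed in when it is done.

Besides the shell and the picture viewer there is one more tool, called after "Call:" as name([rows], argument=value, ...), one row to a line, values as JSON. jog_arm: Moves the arm, as the interface text tells. Its arguments: {"type":"object","properties":{"rows":{"type":"array"},"claw":{"type":"number"}},"required":["rows"]}

```bash
mkdir -p pics
python3 - <<'E'
from station import *
import cv2
s=sense();print(s['time_s'],s['tcp_pos'],s['ee_rot'],s['wrist_force'],finger_overhang)
for n in('top','side'):
    print(n,camera_model(n)); cv2.imwrite(f'pics/{n}0.png',cv2.resize(capture(n)[:,:,::-1],(800,600),interpolation=cv2.INTER_CUBIC))
E
```

```text
0.0 [0.18741081 0.59578668 0.29115858] [[ 9.53851486e-01 -3.00278276e-01 -5.46791272e-04]
 [-3.00278757e-01 -9.53849244e-01 -2.07048032e-03]
 [ 1.00163820e-04  2.13912054e-03 -9.99997707e-01]] [-0.01343559  0.17319477  0.12881483] 0.0697
top {'fovy': 50.98041273234098, 'cx': 271.85145784786084, 'cy': 210.20316912488175, 'k1': -0.07829173044146905, 'eye': array([ 0.3789877 , -0.00523572,  1.5704927 ]), 'rotation': array([[-2.58288956e-04, -9.96011508e-01,  8.92244860e-02],
       [-9.99801958e-01, -1.51828651e-03, -1.98428562e-02],
       [ 1.98991814e-02, -8.92119410e-02, -9.95813864e-01]])}
side {'fovy': 43.396612185055844, 'cx': 286.8357427231044, 'cy': 210.624966510409, 'k1': -0.07423615363077343, 'eye': array([-0.07389587, -1.20094517,  0.89665932]), 'rotation': array([[ 0.9084468 , -0.21171082,  0.36042051],
       [-0.41755346, -0.49948926,  0.75905176],
       [ 0.0193267 , -0.84005298, -0.54216001]])}
```

View pics/top0.png

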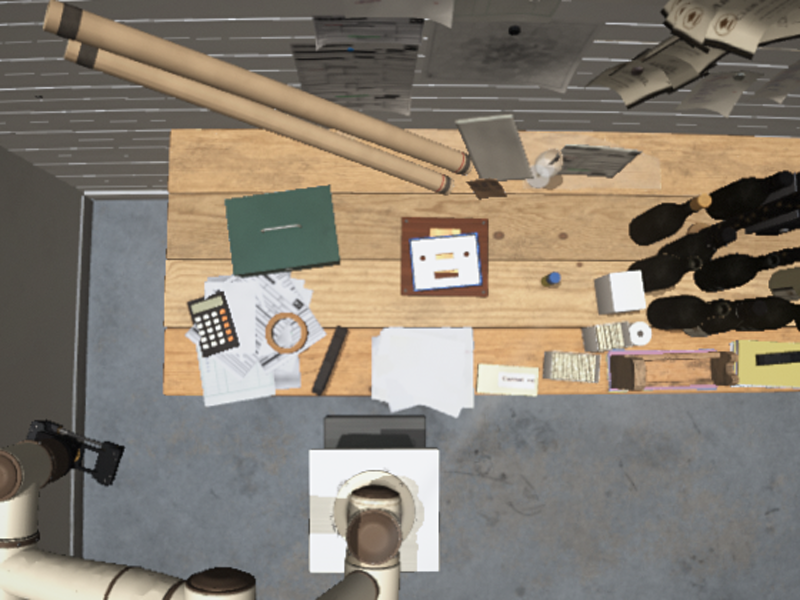

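View pics/side0.png

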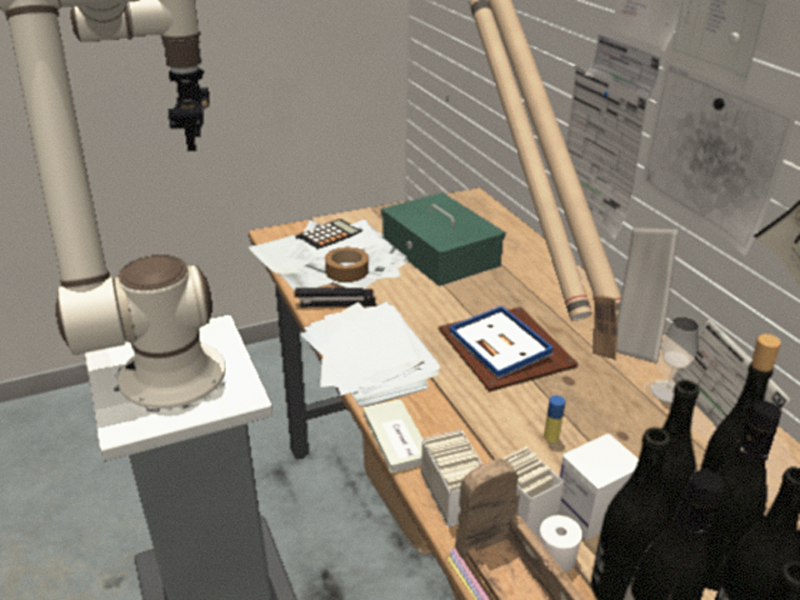

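The top view (800x600 pixels) shows the board corners at about (402,218), (489,218), (488,297), (402,294), and the plate's rim corners at about (410,236), (478,234), (482,288), (414,293). I'll convert these to world positions.

```bash
cat > h.py <<'E'
import numpy as np, cv2
from station import *
def KD(m):
    f=210/np.tan(np.radians(m['fovy']/2))
    return np.array([[f,0,m['cx']],[0,f,m['cy']],[0,0,1]]),np.array([m['k1'],0,0,0,0.])
def w(m,px,z):
    K,D=KD(m); u=cv2.undistortPoints(np.array(px,float).reshape(-1,1,2),K,D,None,None,None).reshape(-1,2) if 0 else cv2.undistortPoints(np.array(px,float).reshape(-1,1,2),K,D).reshape(-1,2)
    d=np.c_[u,np.ones(len(u))]@m['rotation'].T
    return m['eye']+d*((z-m['eye'][2])/d[:,2])[:,None]
def proj(m,P):
    K,D=KD(m); R=m['rotation'].T
    return cv2.projectPoints(np.array(P,float).reshape(-1,1,3),cv2.Rodrigues(R)[0],-R@m['eye'],K,D)[0].reshape(-1,2)
E
python3 - <<'E'
from h import *
m=camera_model('top')
print(w(m,np.array([[402,218],[489,218],[488,297],[402,294]])*.7,.01).round(3))
print(w(m,np.array([[410,236],[478,234],[482,288],[414,293]])*.7,.03).round(3))
print(w(m,np.array([[465,165],[448,188],[553,279]])*.7,.08).round(3))
mw=camera_model('wrist');s=sense();R=s['ee_rot']
print(R.T@(mw['eye']-s['tcp_pos']),R.T@mw['rotation'],mw['fovy'])
E
```

```text
[[ 0.727 -0.071  0.01 ]
 [ 0.729 -0.292  0.01 ]
 [ 0.527 -0.286  0.01 ]
 [ 0.535 -0.07   0.01 ]]
[[ 0.678 -0.09   0.03 ]
 [ 0.683 -0.26   0.03 ]
 [ 0.548 -0.268  0.03 ]
 [ 0.535 -0.099  0.03 ]]
[[ 0.845 -0.222  0.08 ]
 [ 0.787 -0.18   0.08 ]
 [ 0.565 -0.432  0.08 ]]
[ 0.07817586 -0.00056557 -0.09258736] [[-1.26903927e-03 -9.57777969e-01 -2.87506090e-01]
 [ 9.99999190e-01 -1.18872249e-03 -4.53924410e-04]
 [ 9.29938436e-05 -2.87506434e-01  9.57778702e-01]] 60.21340659911677
```

Call:
jog_arm([
  [[0,0,0,-0.1525],[0,0,0,-0.1525],[0.0218,0.0431,0.002,0],[0.0218,0.0431,0.002,0],[0.0218,0.0431,0.002,0],[0.0218,0.0431,0.002,0],[0.0218,0.0431,0.002,0],[0.0218,0.0431,0.002,0],[0.0218,0.0431,0.002,0],[0.0218,0.0431,0.002,0],[0.0218,0.0431,0.002,0],[0.0218,0.0431,0.002,0],[0.0218,0.0431,0.002,0],[0.0218,0.0431,0.002,0],[0.0218,0.0431,0.002,0],[0.0218,0.0431,0.002,0],[0.0218,0.0431,0.002,0],[0.0218,0.0431,0.002,0],[0.0218,0.0431,0.002,0],[0.0218,0.0431,0.002,0]],
])

```text
time_s: 2.6
tcp_pos: [0.5805, -0.181, 0.2556]
ee_rot: [[1.0, 0.0, -0.001], [0.0, -1.0, 0.0], [-0.001, -0.0, -1.0]]
wrist_force: [0.4, 1.1, 0.7]
gripper_width: 1.001
gripper_force: 0.0
```

Run:
```python
from h import *
s=sense();print(s['time_s'],s['tcp_pos'],s['ee_rot'].round(3).tolist())
m=camera_model('wrist');im=capture('wrist');np.save('w1.npy',im)
cv2.imwrite('pics/w1.png',cv2.resize(im[:,:,::-1],(800,600),interpolation=cv2.INTER_CUBIC))
print(m['eye'],(proj(m,[[.727,-.071,.01],[.729,-.292,.01]])/.7).round())
```

```text
2.6 [ 0.58045432 -0.18102624  0.25563136] [[1.0, 0.0, -0.001], [0.0, -1.0, 0.0], [-0.001, -0.0, -1.0]]
[ 0.65890505 -0.18018977  0.34814516] [[209.  21.]
 [587.  17.]]
```

View pics/w1.png

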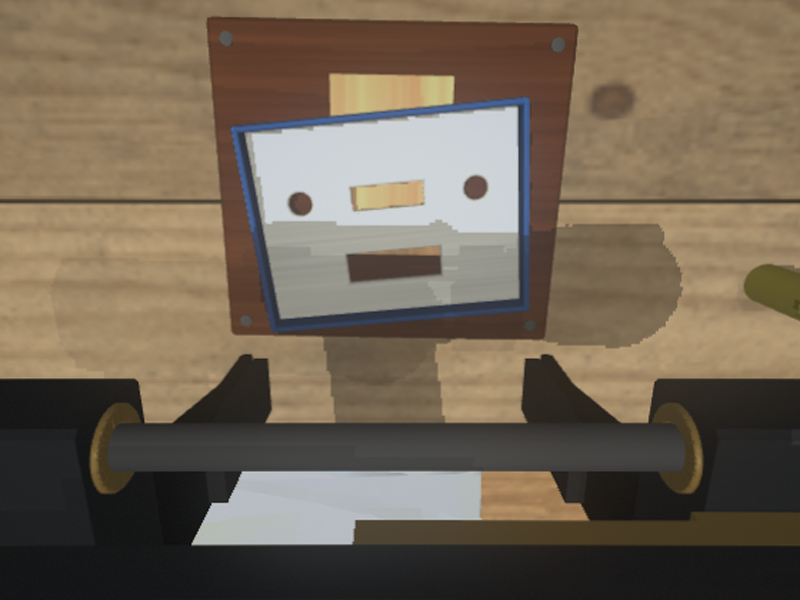

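The wrist view (800x600 pixels) shows the board corners at (208,17), (578,24), (545,339), (232,333). The holes are at (300,203) and (475,187), and the plate's rim-top corners at (233,128), (528,98), (528,309), (272,330).

```bash
cat >> h.py <<'E'
from scipy.optimize import least_squares
def T(p,P,tilt=0.,pivot=-.065):
    P=np.array(P,float); x=P[:,0]-pivot; c,s=np.cos(tilt),np.sin(tilt)
    X=pivot+x*c-P[:,2]*s; Z=x*s+P[:,2]*c
    c,s=np.cos(p[2]),np.sin(p[2]); return np.c_[p[0]+c*X-s*P[:,1],p[1]+s*X+c*P[:,1],Z+.01]
def fit(m,px,P,tilt=0.,p0=(.62,-.18,0)):
    r=least_squares(lambda p:(proj(m,T(p,P,tilt))-px).ravel(),p0); return r.x,np.abs(r.fun).max()
BOARD=[[.1,.11,0],[.1,-.11,0],[-.1,-.11,0],[-.1,.11,0]]
PLATE=[[.065,.085,.018],[.065,-.085,.018],[-.065,-.085,.018],[-.065,.085,.018],[.015,.055,.003],[.015,-.055,.003]]
def rel(b,p):
    c,s=np.cos(b[2]),np.sin(b[2]); d=p[:2]-b[:2]; return np.array([c*d[0]+s*d[1]-.015,-s*d[0]+c*d[1],p[2]-b[2]])
E
python3 - <<'E'
from h import *
m=camera_model('wrist')
b,e=fit(m,np.array([[208,17],[578,24],[545,339],[232,333]])*.7,BOARD); print(b,e)
np.save('b.npy',b)
p,e=fit(m,np.array([[233,128],[528,98],[528,309],[272,330],[300,203],[475,187]])*.7,PLATE,np.radians(5)); print(p,e,'err from seat in board frame',rel(b,p))
print(T(p,PLATE,.087).round(4))
E
```

```text
[ 0.6302936  -0.18184759 -0.02237936] 2.5187755279798694
[ 0.61539808 -0.18106529  0.08680084] 2.9418843733752453 err from seat in board frame [-0.0299093   0.00044878  0.1091802 ]
[[ 0.6707 -0.0909  0.0392]
 [ 0.6855 -0.2603  0.0392]
 [ 0.5565 -0.2715  0.0279]
 [ 0.5417 -0.1022  0.0279]
 [ 0.625  -0.125   0.0199]
 [ 0.6345 -0.2346  0.0199]]
```

Call:
jog_arm([
  [[-0.03,-0.002,0.02,0.022],[-0.03,0,0.04,0],[0,0,0.05,0],[0,0,0.04,0],[0,0,0.019,0],[0,0,0,0]],
])

```text
time_s: 3.4
tcp_pos: [0.5188, -0.1767, 0.0855]
ee_rot: [[1.0, -0.022, -0.005], [-0.022, -1.0, 0.0], [-0.005, -0.0, -1.0]]
wrist_force: [0.6, -0.5, 0.3]
gripper_width: 1.0
gripper_force: 0.0
```

Call:
jog_arm([
  [[0.005,0,0,0],[0.005,0,0,0],[0.003,0,0,0],[0.003,0,0,0],[0.003,0,0,0],[0.003,0,0,0],[0.003,0,0,0],[0.003,0,0,0],[0.003,0,0,0],[0.003,0,0,0],[0.003,0,0,0],[0.003,0,0,0],[0,0,0,0]],
])

```text
time_s: 5.03
tcp_pos: [0.5609, -0.1778, 0.0873]
ee_rot: [[1.0, -0.022, 0.002], [-0.022, -1.0, -0.0], [0.002, 0.0, -1.0]]
wrist_force: [-0.2, 0.3, 0.3]
gripper_width: 1.0
gripper_force: 0.3
```

Run:
```python
from h import *
m=camera_model('wrist');im=capture('wrist');np.save('w2.npy',im);np.save('m2.npy',m,allow_pickle=True)
cv2.imwrite('pics/w2.png',cv2.resize(im[:,:,::-1],(800,600),interpolation=cv2.INTER_CUBIC))
t=capture('top')[130:230,265:365,::-1]
cv2.imwrite('pics/t2.png',cv2.resize(t,(600,600),interpolation=cv2.INTER_CUBIC))
```

```text
(no output)
```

View pics/w2.png

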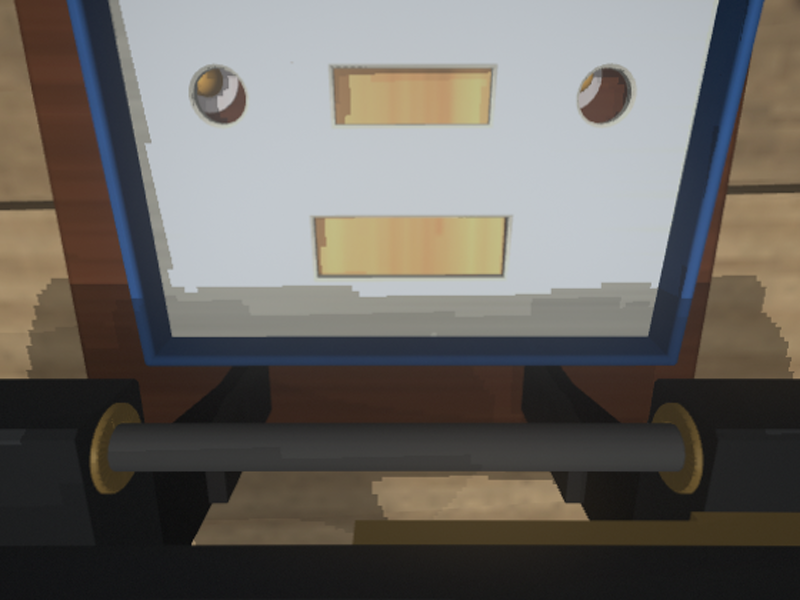

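The wrist view shows the plate now square. The left hole is at (217,95), with a pin nose at about (210,81) in its upper left. The right hole is at (605,95), with the pin just showing at its upper left (586,78). So the plate still needs to go forward and a little left.

Run:
```python
from h import *
m=np.load('m2.npy',allow_pickle=True).item(); b=np.load('b.npy')
px=np.array([[678,362],[150,362],[217.5,95.5],[605,95]])*.7
p,e=fit(m,px,[PLATE[2],PLATE[3],[.015,.055,.004],[.015,-.055,.004]],np.radians(4.5)); print(p,e,rel(b,p))
pins=T(b,[[.03,.055,.009],[.03,-.055,.009]]); print((proj(m,pins)/.7).round(1))
print(w(m,np.array([[210,81]])*.7,.019),pins[0])
```

```text
[ 0.63844439 -0.18355708 -0.01825141] 3.5296617275443793 [-0.00681299 -0.00152667  0.00412794]
[[215.   66.6]
 [600.1  66.3]]
[[ 0.65776362 -0.12562544  0.019     ]] [ 0.66151685 -0.12753269  0.019     ]
```

Run:
```python
from h import *
im=np.load('w2.npy')[30:100,120:460,::-1]
a=cv2.resize(im[:,0:70],(395,395),interpolation=cv2.INTER_CUBIC);c=cv2.resize(im[:,270:340],(395,395),interpolation=cv2.INTER_CUBIC)
cv2.imwrite('pics/c2.png',np.hstack([a,c]))
```

```text
(no output)
```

View pics/c2.png

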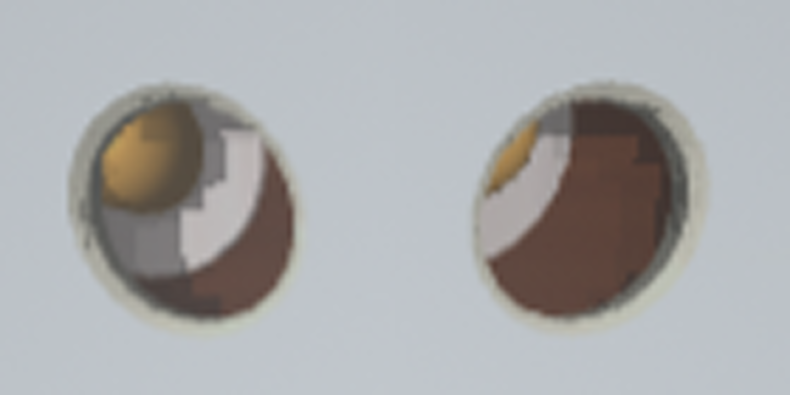

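The pins sit about 6 mm to the left of the holes and about 4.5 mm ahead. I'll back off, rise, close the fingers, and come down outside the right rim.

Call:
jog_arm([
  [[-0.01,0,0,0],[-0.01,0,0,0],[0,0,-0.035,0],[0,0,-0.035,0],[0.025,0.029,0,0],[0.025,0.029,0,0],[0.025,0.03,0,0],[0.025,0.03,0,0],[0,0,0,0],[0,0,0,0]],
], claw=0)

```text
time_s: 6.38
tcp_pos: [0.6366, -0.2972, 0.1568]
ee_rot: [[1.0, -0.022, -0.001], [-0.022, -1.0, 0.001], [-0.001, -0.001, -1.0]]
wrist_force: [0.8, -0.4, 0.7]
gripper_width: 0.021
gripper_force: 0.0
```

Call:
jog_arm([
  [[0,0,0.035,0],[0,0,0.025,0],[0,0,0.0095,0],[0,0,0,0]],
])

```text
time_s: 6.88
tcp_pos: [0.6372, -0.2969, 0.0878]
ee_rot: [[1.0, -0.021, -0.001], [-0.021, -1.0, -0.0], [-0.001, 0.0, -1.0]]
wrist_force: [0.5, -0.2, 1.1]
gripper_width: 0.008
gripper_force: 0.0
```

Run:
```python
from h import *
m=camera_model('wrist');im=capture('wrist');np.save('w3.npy',im)
cv2.imwrite('pics/w3.png',cv2.resize(im[:,:,::-1],(800,600),interpolation=cv2.INTER_CUBIC))
```

```text
(no output)
```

View pics/w3.png

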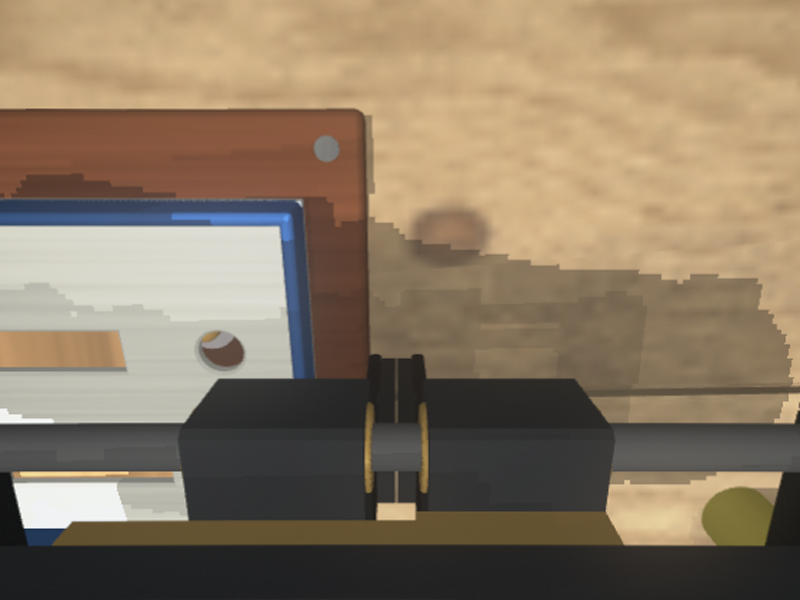

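The wrist view shows the right rim edge at about x=308 (y=300), the board's right edge at about x=369, and the closed fingers spanning x=370–425. The glue stick is clear of the hand at the lower right.

Run:
```python
from h import *
m=camera_model('wrist'); s=sense()
print('rim',w(m,np.array([[301,205],[313,375]])*.7,.038),'board',w(m,np.array([[366,120],[369,370]])*.7,.01))
for z in(.018,.04,.06): print(z,w(m,np.array([[370,357],[425,357],[220,350]])*.7,z)[:,:2].round(4).tolist())
```

```text
rim [[ 0.70066425 -0.27169544  0.038     ]
 [ 0.64975871 -0.27152117  0.038     ]] board [[ 0.72349446 -0.28888983  0.01      ]
 [ 0.63831554 -0.28666792  0.01      ]]
0.018 [[0.6468, -0.2877], [0.6463, -0.3065], [0.6505, -0.237]]
0.04 [[0.6561, -0.2891], [0.6557, -0.3053], [0.6593, -0.2452]]
0.06 [[0.6646, -0.2903], [0.6643, -0.3043], [0.6673, -0.2526]]
```

Call:
jog_arm([
  [[0,-0.006,0,0],[0,-0.006,0,0],[0,-0.003,0,0],[0,-0.002,0,0],[0,-0.002,0,0],[0,-0.002,0,0],[0,-0.002,0,0],[0,-0.001,0,0],[0,0,0,0]],
])

```text
time_s: 8.05
tcp_pos: [0.6379, -0.2733, 0.0877]
ee_rot: [[1.0, -0.022, -0.0], [-0.022, -1.0, 0.0], [-0.0, -0.0, -1.0]]
wrist_force: [-0.0, -0.8, -0.9]
gripper_width: 0.004
gripper_force: 0.0
```

Run:
```python
from h import *
m=camera_model('wrist');im=capture('wrist');np.save('w4.npy',im)
a=np.load('w3.npy')
cv2.imwrite('pics/w4.png',np.hstack([cv2.resize(i[140:280,20:280,::-1],(400,215),interpolation=cv2.INTER_CUBIC) for i in (a,im)]))
cv2.imwrite('pics/w4.png',cv2.resize(im[130:280,60:280,::-1],(800,545),interpolation=cv2.INTER_CUBIC))
```

```text
(no output)
```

View pics/w4.png

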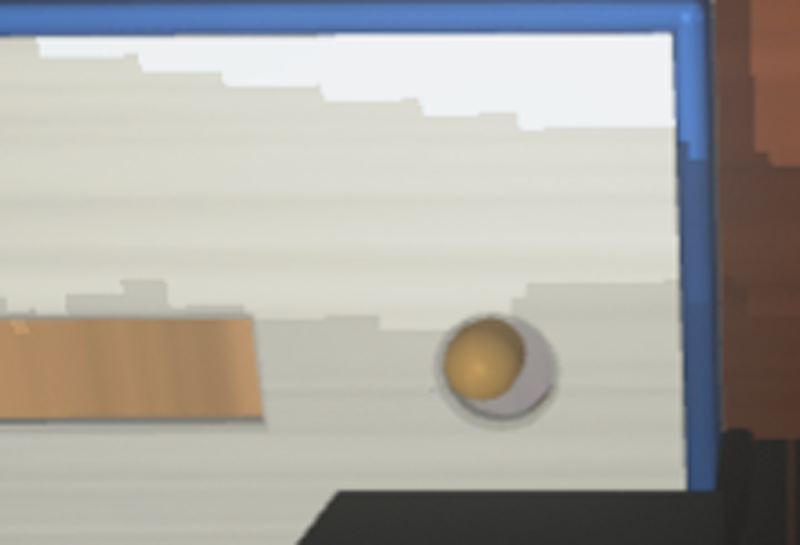

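The plate's right hole now surrounds its pin: nose at (484,358), hole centre at (498,370) in the crop. It may have dropped already. I'll back off, rise and check both holes.

Call:
jog_arm([
  [[0,0.01,0,0],[0,0.01,0,0],[0,0,-0.05,0],[0,0,-0.05,0],[-0.03,-0.03,-0.02,0],[-0.03,-0.04,-0.02,0],[0,-0.043,0,0],[0,0,0,0]],
])

```text
time_s: 9.1
tcp_pos: [0.58, -0.1777, 0.2288]
ee_rot: [[1.0, -0.019, 0.001], [-0.019, -1.0, 0.0], [0.001, -0.0, -1.0]]
wrist_force: [0.0, 0.6, -0.1]
gripper_width: 0.006
gripper_force: 0.0
```

Run:
```python
from h import *
im=capture('wrist');np.save('w5.npy',im)
s=cv2.resize(capture('side')[200:280,300:410,::-1],(412,300),interpolation=cv2.INTER_CUBIC)
w_=cv2.resize(im[0:250,100:430,::-1],(792,600),interpolation=cv2.INTER_CUBIC)
cv2.imwrite('pics/w5.png',w_);cv2.imwrite('pics/s5.png',s)
```

```text
(no output)
```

View pics/w5.png

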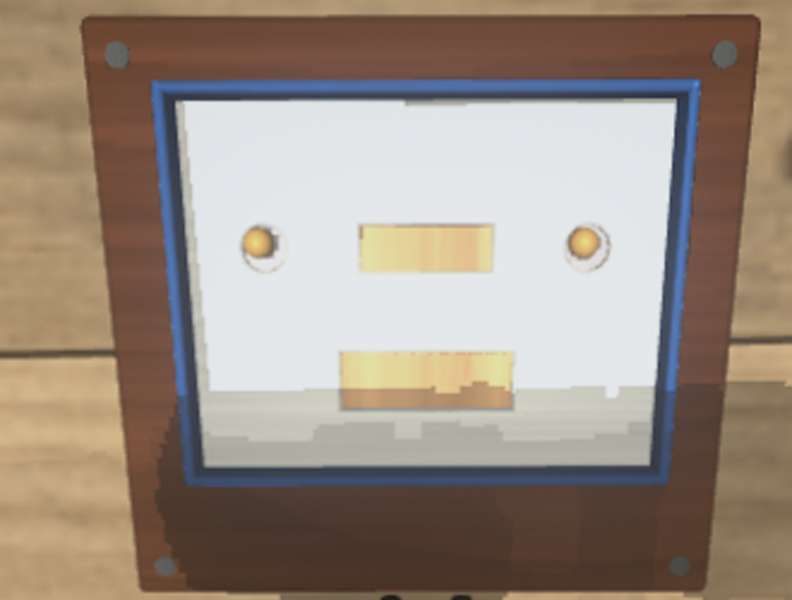

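Both pin noses show inside their holes: pins at (257,242) and (584,241), holes at (264,248) and (587,247). I'll check flatness by fitting the tilt from the rim corners against the board corners.

Run:
```python
from h import *
m=camera_model('wrist'); f=lambda a:np.array(a)/2.4+[100,0]
b,e=fit(m,f([[81,18],[760,15],[706,590],[141,590]]),BOARD); print(b,e)
q=f([[152,80],[701,80],[668,486],[187,486]])
for t in(0,2.5,5):
    p,e=fit(m,q,PLATE[:4],np.radians(t)); print(t,p,e,rel(b,p))
r=least_squares(lambda v:(proj(m,T(v[:3],PLATE[:4],v[3]))-q).ravel(),[.64,-.18,0,.03]);print('tilt deg',np.degrees(r.x[3]),r.x,rel(b,r.x[:3]),abs(r.fun).max())
```

```text
[ 0.6277018  -0.1786754  -0.01929314] 2.883338111302095
0 [ 0.64090031 -0.18066543 -0.02160567] 1.6155911088201265 [-0.00176556 -0.00173504 -0.00231253]
2.5 [ 0.64108364 -0.18066007 -0.02157699] 3.9318295878451295 [-0.00158237 -0.00172614 -0.00228385]
5 [ 0.64140789 -0.18065759 -0.0215508 ] 6.307502936440017 [-0.00125822 -0.00171741 -0.00225766]
tilt deg -1.7434929284707772 [ 0.64085196 -0.1806708  -0.02162702 -0.03042969] [-0.0018138  -0.00174134 -0.00233388] 1.3747651941005756
```

View pics/s5.png

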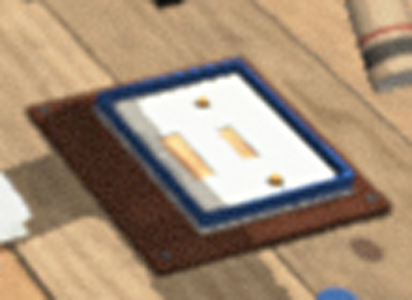

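```bash
python3 -c "
from station import *
print(finish_job())"
```

```text
the job is handed in; nothing more can be done
None
```

The stencil plate appears seated: in the last pictures both pins stand through both holes and the plate fits as flat and square, about 2 mm off the exact seat (within the hole play). I only pushed it, withdrew the hand clear, touched nothing else, and handed the job in at about 9 s.

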